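# Close the tool case on its spanner

### The job

Lay the red-handled spanner gently in the open green tool case, then put the loose lid on: slip the lid's steel tongue in under the keeper bridge at one end, lower the other end and press it down past the spring roller until it snaps home and the lid lies flush in the rim. Leave the tin, the jar and the hammer where they are.

Things in the scene. Friction and masses are not known exactly. Their poses are not given: they have to be found in the camera images.
- case: Green steel tool case fixed to the bench: x -70..70, y -100..116, 50 mm high, z up; origin on the underside, right below the fitted lid's origin. Floor z=4, well x -54..54, y -84..94. Lid ledge at z=44 inside a rim (top z=50); recess 126 mm wide in x, from y=-92. Fitted, the lid's origin is at (0, 0, 44) mm, axes parallel. Keeper bridge at the +y end, yellow catch at the -y end.
- keeper (a point): Middle of the mouth of the slot under the steel keeper bridge, at (0, 94, 49.5) mm in the case frame, same axes. Slot z 44..55, back stop at y=107.5; the bridge spans y 94..116, top z=63. The tongue enters along +y, lid tilted 10 to 15 degrees with its other end up; a flat lid cannot get in.
- roller (a point): Axis of the spring roller (16 mm thick, 44 mm long along x), at (0, -95, 56.5) mm in the case frame, in a yellow housing (x -30..30, y -121..-103, 70 mm high). The lid's edge, pressed down with 10 to 15 N, pushes it back towards -y; it then springs out over the lid's top. A lid merely laid down rests on it, about 18 mm too high at that end.
- lid: Loose green lid, about 0.3 kg: plate 120 (x) by 180 (y) by 6 mm, origin under its middle, z up. At its +y edge a steel tongue 70 mm wide, 4 mm thick, flush with the underside, reaching to y=106. Across the middle, on top, a black grip bar 70 mm long (x), 14 mm wide (y), z from 6 to 36.
- lid_handle (a point): Grip point in the lid's grip bar, at (0, 0, 28) mm in the lid's frame; close the fingers along the lid's y.
- lid_tongue (a point): Middle of the tongue's tip, at (0, 106, 2) mm in the lid's frame.
- spanner: Loose spanner with a red handle and a steel jaw, about 0.2 kg, 160 mm long along its x (jaw at +x), handle 20 mm wide (y) and 12 mm thick (jaw 40 mm wide, 14 mm thick); origin on the underside near its balance point. Either way round in the case.
- spanner_grip (a point): Point in the spanner's handle near its balance, (0, 0, 6) mm in the spanner's frame; close the fingers along its y.
- tin: Bystander: blue tin, 70 mm diameter, 90 mm high; origin under its middle.
- jar: Bystander: amber jar with orange cap, 64 mm diameter, 85 mm high; origin under its middle.
- hammer: Bystander: hammer lying along its x, 240 mm long, head at +x; origin under its middle.
Mind the look-alikes: they are no part of the job. Of the things that look like the spanner, take the one that is farthest from the robot's base at the start. What is shaped like the lid but white is not meant.

How it is judged (in metres and radians):
On the way, in this order (a step that is already met when the one before it is completed fails the run):
1. the spanner lies in the case, let go (x of spanner in the frame of case between -0.054 and 0.054 m and y of spanner in the frame of case between -0.085 and 0.095 m and z of spanner in the frame of case between 0 and 0.022 m and linear speed of spanner below 0.03 m/s and contact force between the fingers and spanner below 0.1 N), for 0.2 s.
2. the lid's tongue is under the keeper bridge (y of lid_tongue in the frame of case between 0.1 and 0.112 m and z of lid_tongue in the frame of case between 0.042 and 0.054 m), for 0.2 s.
At the end, for the whole second after the job is handed in: The spanner lies in the case's well; the lid's tongue is under the keeper bridge, at least 6 mm past its mouth; the lid is within 6 mm of its fitted place in x and y, within 3 mm in height and tilted less than 0.025 rad against the case; both are at rest (all of step 2 and x of spanner in the frame of case between -0.054 and 0.054 m and y of spanner in the frame of case between -0.085 and 0.095 m and z of spanner in the frame of case between 0 and 0.022 m and x of lid in the frame of case between -0.006 and 0.006 m and y of lid in the frame of case between -0.006 and 0.006 m and z of lid in the frame of case between 0.041 and 0.047 m and angle between the z axis of lid and the z axis of case, either way round below 0.025 rad and linear speed of each of lid, spanner below 0.02 m/s); the robot touches nothing.
It fails at once if a bystander (tin, jar or hammer) moved by more than 25 mm (distance of any of tin, jar, hammer from where it was at the start of the episode above 0.025 m).
It fails at once if the spanner dropped into the case instead of being laid in (faster than 0.7 m/s between its walls) (x of spanner in the frame of case between -0.054 and 0.054 m and y of spanner in the frame of case between -0.085 and 0.095 m and z of spanner in the frame of case below 0.045 m and linear speed of spanner above 0.7 m/s).
It also fails if it takes over 67 s, if anything falls off the work surface, if the arm or the gripper's body presses on something with over 40 N, if the wrist force passes 120 N, or if a joint passes its speed limit or range.

### The arm

A 7-joint arm with a two-finger parallel gripper is mounted at the origin on the work surface. World frame = base frame: x ahead of the robot, y to its left, z up, the work surface at z = 0. Lengths are in m, angles in degrees, forces in N, time in s.
With the tool pointing down it reaches from about 0.425 to 0.875 m from the base axis. Payload 4.7 kg.
Tool frame: the origin (TCP) lies on the centre line of the jaws, within the pads' length; the fingertips stand 17 mm ahead of it and the grasp point (between the pads) lies 2 mm behind it; z points along the fingers, y is the line along which they close (so a half turn about z gives the same grasp; the last joint's range is limited). The gripper opens to 87 mm and grips with 3 to 60 N. Pads are 19 mm wide; open, the fingers measure 117 mm over their backs; the gripper's body (75 mm by 190 mm) begins 51 mm behind the grasp point.
Start: joints at [-65.655, 18.392, -4.016, 83.108, 1.295, 78.541, -3.26], TCP at [0.26, 0.596, 0.24] pointing down, gripper open.
Joint ranges: [-163.93, 163.93], [-17.29, 119.83], [-79.2, 71.16], [3.27, 140.29], [-89.18, 269.18], [5.43, 117.66], [-154.24, 154.24]. Speed limits (degrees/s): [147.25, 147.25, 180, 180, 180, 180, 180].

### API

Orientations are given as [roll, pitch, yaw] about the fixed x, y, z axes, in that order (R = Rz(yaw) Ry(pitch) Rx(roll)).
In Python, from cell import env, read_camera gives the robot as it stands.
- The arm moves only by the shell command python3 -m jog 'ROWS' [FORCE]. ROWS is JSON, a list of rows, each a list of 5 numbers: the opening, from 0 (shut) to 1 (fully open), then the shift along the tool's x, y, z each as a share of 0.02 m, from -1 to 1, then the turn about the tool's z as a share of 45 degrees, from -1 to 1. In form: [[gripper, x, y, z, yaw], ...]. A call has 1 to 12 rows; each row shifts and turns the commanded pose from where the row before left it, along the tool's axes as they then stand; what a row does not reach is not made up. A row lasts 1/12 s, in which the tool goes at most 41.7 mm and 7.16 degrees, less where a joint would pass 70% of its speed; a pose out of reach is approached as far as the arm can. A call with a number of a shift or a turn outside -1 to 1 is refused whole. A call with a gripper value outside its range is refused whole. The fingers move at their own pace and stop on an object; FORCE is the grip in N (left out, the last holds). Time passes only in rows, so rows that do not move let the fingers close. It gives the time, the measured TCP pose, the force, the opening and the grip force at its end, in the units of the state.
- env.get_obs(): the state, without advancing time (a new reading comes with each control period).
- read_camera(name): name is "side" or "top"; returns a dict with "color" (400x640x3 uint8, red, green, blue), "range_z" (400x640 float32, m along the optical axis (not along the pixel's ray), 0 where there is no reading), "mtx" (3x3 intrinsics, pixels), "world_from_camera" (4x4, takes a point from camera to world coordinates). Camera axes: x right, y down, z forward; pixel columns grow to the right and rows downward; lengths in m; the calibration is good to about 2 mm. A picture is of the moment at which its call begins.
- env.sign_off(): hands the job in; it is judged then, once.
The state is a dict: "time_s": time; "qpos": joint angles; "joint_velocities": joint speeds; "effort": joint torques, N m; "tool_pos": TCP position; "tool_rot": TCP orientation; "force": force on the tool from outside, world axes, zero at the start; "wrist_torque": the same for the moment, N m; "grip_width": finger opening in m; "grasp_force": force on a finger pad.
Only numpy, scipy, OpenCV 4.12 (cv2) and the standard library are available. Lean on these libraries where they do the work, as an engineer would, in place of code of your own. Each camera call takes 0.05 s, during which the arm holds its last target. There are 200 camera calls.

## Working session

There is one attempt and no reset: what is moved stays moved. The work goes in short steps, Python scripts to look and compute and a shell command to move; the robot and the scene stay as the last step left them, time stands still between calls to the robot, and variables do not carry over. Pictures are saved under pics/ and viewed, at most 10 in all, crops included, and the job is handed in when it is done.

```bash
ls; mkdir -p pics; python3 - <<'E'
from cell import env, read_camera
import cv2,numpy as np
for n in("top","side"):
    c=read_camera(n); cv2.imwrite(f"pics/{n}0.png",c["color"][:,:,::-1]); np.savez(f"{n}0.npz",**c)
    print(n,c["mtx"].round(1).tolist(),c["world_from_camera"].round(3).tolist())
o=env.get_obs(); print(o)
E
```

```text
pics
top [[503.4, 0.0, 327.9], [0.0, 503.4, 200.2], [0.0, 0.0, 1.0]] [[-0.015, -0.98, 0.198, 0.264], [-1.0, 0.017, 0.004, -0.013], [-0.007, -0.198, -0.98, 1.387], [0.0, 0.0, 0.0, 1.0]]
side [[382.3, 0.0, 320.1], [0.0, 382.3, 196.8], [0.0, 0.0, 1.0]] [[0.947, -0.204, 0.246, 0.194], [-0.32, -0.644, 0.695, -0.879], [0.017, -0.737, -0.676, 0.908], [0.0, 0.0, 0.0, 1.0]]
{'time_s': 0.1, 'qpos': array([-65.65654582,  18.43543505,  -4.01633777,  83.16977955,
         1.29682837,  78.54121626,  -3.26242063]), 'joint_velocities': array([-0.03016722, -0.09656522, -0.0640024 , -0.17472984, -0.0724584 ,
       -0.08646275,  0.01845062]), 'effort': array([-3.83484403e-04, -4.92577100e+01, -4.06015115e-01, -3.13394308e+01,
       -6.41924841e-02,  3.96378385e-02,  7.63962043e-05]), 'tool_pos': array([0.25941069, 0.59546489, 0.23854757]), 'tool_rot': array([-1.79898911e+02,  7.10855853e-03,  1.56464897e+02]), 'force': array([-0.30556741, -0.45698097,  0.03594265]), 'wrist_torque': array([-0.01342304,  0.0049113 ,  0.00739473]), 'grasp_force': 0.0, 'grip_width': 0.08679186405253896}
```

View pics/top0.png

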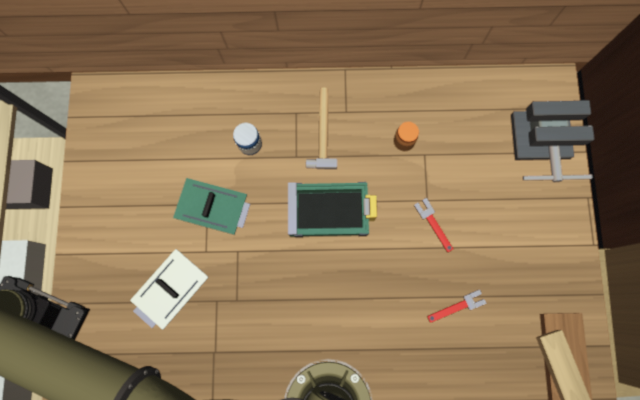

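View pics/side0.png

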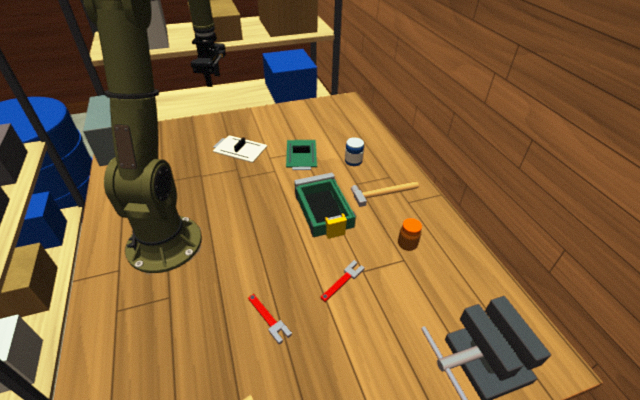

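The top view shows the case at (330,210), with its grey keeper on the left (world +y) and the yellow catch at (371,207). The green lid is at (210,205) with its tongue at (243,215). The spanners are at (435,225) and (457,307). The base is near (330,392), so the first one is the farther and is the one to take. In the side view the lid is at (301,153) and the case at (325,205).

```bash
cat > vis.py <<'E'
import numpy as np, cv2
def load(c):
    K=c["mtx"];T=c["world_from_camera"];d=c["range_z"]
    v,u=np.mgrid[:400,:640]
    r=np.stack([(u-K[0,2])/K[0,0],(v-K[1,2])/K[1,1],np.ones_like(u,float)],-1)
    dirs=r@T[:3,:3].T
    P=dirs*d[...,None]+T[:3,3]
    hsv=cv2.cvtColor(c["color"],cv2.COLOR_RGB2HSV)
    return P,dirs,T[:3,3],hsv
def plane(dirs,o,z): return o+dirs*((z-o[2])/dirs[...,2])[...,None]
def ax(pts):
    m=pts.mean(0); w,V=np.linalg.eigh(np.cov((pts-m).T)); return m,V[:,1],np.sqrt(w)
def rect(p):
    (c,s,a)=cv2.minAreaRect((p*1000).astype(np.float32)); return np.round(c,1),np.round(s,1),round(a,2)
E
python3 - <<'E'
from vis import *
for n in("top","side"):
    P,D,o,h=load(np.load(n+"0.npz")); print(n)
    H,S,V=h[...,0],h[...,1],h[...,2]
    red=((H<5)|(H>175))&(S>190)&(V>100)
    k,l,st,ce=cv2.connectedComponentsWithStats(red.astype(np.uint8))
    for i in range(1,k):
        if st[i,4]>60:
            p=plane(D,o,.010)[l==i][:,:2]; m,a,s=ax(p); q=(p-m)@a
            print(" red",m.round(4),np.degrees(np.arctan2(a[1],a[0])).round(1),(q.min()*1e3).round(1),(q.max()*1e3).round(1),"z",np.median(P[l==i][:,2]).round(4),rect(p), 'px',ce[i].round())
    grn=((H>60)&(H<90)&(S>90)&(V>30))
    k,l,st,ce=cv2.connectedComponentsWithStats(grn.astype(np.uint8))
    for i in range(1,k):
        if st[i,4]>250:
            for lo,hi in((.003,.010),(.045,.054)):
                m=(l==i)&(P[...,2]>lo)&(P[...,2]<hi)
                if m.sum()>100: print(" grn",ce[i].round(),lo,m.sum(),rect(P[m][:,:2]),"planecast",rect(plane(D,o,.006 if lo<.02 else .05)[m][:,:2]), np.median(P[m][:,2]))
    yel=(H>22)&(H<32)&(S>200)&(V>120); m=yel&(P[...,2]>.06)&(P[...,2]<.075); print(" yel",m.sum(),rect(P[m][:,:2]))
    m=(S<80)&(P[...,2]>.059)&(P[...,2]<.067)&(abs(P[...,0]-.6)<.2)&(abs(P[...,1])<.2); print(" keeper",m.sum(),rect(P[m][:,:2]))
    m=(V<50)&(P[...,2]>.031)&(P[...,2]<.04)&(P[...,0]>.4)&(P[...,0]<.8)&(abs(P[...,1])<.6)
    k,l,st,ce=cv2.connectedComponentsWithStats(m.astype(np.uint8))
    for i in range(1,k):
        if st[i,4]>30: print(" bar",ce[i].round(),st[i,4],rect(P[l==i][:,:2]),rect(plane(D,o,.036)[l==i][:,:2]))
    # grey jaw
    m=(S<60)&(V>90)&(P[...,2]>.006)&(P[...,2]<.022)&(P[...,1]<-.1)&(P[...,0]>.3)&(P[...,1]>-.4)
    k,l,st,ce=cv2.connectedComponentsWithStats(m.astype(np.uint8))
    for i in range(1,k):
        if st[i,4]>30: p=plane(D,o,.012)[l==i][:,:2];print(" jaw",ce[i].round(),p.mean(0).round(4),rect(p))
E
```

```text
top
 grn [210. 206.] 0.003 1351 (array([533.3, 323.2]), array([173.8, 112.3]), 74.09) planecast (array([533.3, 323.2]), array([172.2, 111.7]), 73.93) 0.006194955744990294
 grn [334. 187.] 0.045 201 (array([566.7, -17.5]), array([183.4,  35.6]), 85.66) planecast (array([561. , -17.6]), array([182.7,  36.2]), 89.02) 0.047788100380560916
 grn [335. 230.] 0.045 235 (array([452.5, -19.1]), array([ 43.4, 184.3]), 10.51) planecast (array([452.4, -18.9]), array([ 42.4, 184.1]), 10.48) 0.04822378115078285
 yel 0 (array([0., 0.]), array([0., 0.]), 0.0)
 keeper 452 (array([541.1,  75.9]), array([374.4, 192.8]), 57.54)
 jaw [424. 209.] [ 0.5124 -0.2746] (array([ 514.5, -273.1]), array([47.3, 39.4]), 27.95)
side
 red [ 0.4461 -0.3161] -150.2 -55.7 57.1 z 0.0126 (array([ 445. , -315.6]), array([112.8,  18.3]), 30.07) px [336. 286.]
 red [ 0.2366 -0.3281] 112.0 -48.3 57.8 z 0.0125 (array([ 235.2, -323.6]), array([ 18.5, 106.1]), 21.41) px [263. 311.]
 grn [301. 154.] 0.003 491 (array([533.7, 320.3]), array([182.2, 114.1]), 73.45) planecast (array([533.2, 320.4]), array([175.8, 114.5]), 72.77) 0.007159354658958339
 grn [323. 203.] 0.045 370 (array([513.3, -16.2]), array([140.3, 206.8]), 0.47) planecast (array([512.7, -19.6]), array([141. , 205.8]), 0.47) 0.04833651046768722
 yel 87 (array([ 514.1, -124.4]), array([60.4, 30.9]), 1.14)
 keeper 223 (array([550.,  79.]), array([377.7, 188.3]), 55.66)
 bar [301. 147.] 43 (array([534.1, 318.4]), array([11.7, 62.9]), 72.36) (array([533. , 315.2]), array([13.6, 63. ]), 72.72)
 bar [317. 186.] 44 (array([522.2,  76.7]), array([92.2,  7.8]), 0.05) (array([520.9,  75.4]), array([13.1, 91.3]), 87.87)
 jaw [354. 269.] [ 0.5142 -0.2785] (array([ 515.8, -277.5]), array([48.6, 39.6]), 27.99)
```

```bash
python3 - <<'E'
from vis import *
for n in("top","side"):
    P,D,o,h=load(np.load(n+"0.npz")); print(n)
    H,S,V=h[...,0],h[...,1],h[...,2]; X,Y,Z=np.moveaxis(P,-1,0)
    red=((H<8)|(H>172))&(S>150)&(X>.15)&(X<.6)&(Y<-.15)&(Y>-.5)&(Z<.03)
    k,l,st,ce=cv2.connectedComponentsWithStats(red.astype(np.uint8))
    for i in range(1,k):
        if st[i,4]>60: p=plane(D,o,.011)[l==i][:,:2]; m,a,s=ax(p); print(" red",ce[i].round(),m.round(4),np.degrees(np.arctan(a[1]/a[0])).round(1),rect(p))
    roi=(X>.40)&(X<.62)&(Y>-.17)&(Y<.14)
    for nm,m in (("keeper",roi&(S<90)&(V>80)&(Z>.058)&(Z<.068)&(Y>.03)),("housing",roi&(Z>.066)&(Z<.074)&(Y<-.08)),("rim",roi&(H>60)&(H<90)&(Z>.045)&(Z<.054))):
        if m.sum()>20:
            p=P[m]; print(" ",nm,m.sum(),rect(p[:,:2]),p.min(0).round(4),p.max(0).round(4),np.median(p[:,2]).round(4))
    m=roi&(H>60)&(H<90)&(Z>.0455)&(Z<.054)
    # rim side lines: outer max/min x per y bin
    for s in(1,-1):
        ys=np.arange(-.11,.07,.01); e=[(y,s*np.max(s*X[m&(abs(Y-y)<.005)])) for y in ys if (m&(abs(Y-y)<.005)).sum()>2]
        e=np.array(e); f=np.polyfit(e[:,0],e[:,1],1); print("  side",s,"x=",(f[1]).round(4),"dx/dy",f[0].round(4))
E
```

```text
top
 red [439. 232.] [ 0.4477 -0.3105] 28.3 (array([ 444.5, -312.5]), array([108.8,  19.7]), 29.11)
 red [449. 310.] [ 0.2369 -0.3242] -69.1 (array([ 235.3, -320.3]), array([ 19.3, 109. ]), 21.45)
  keeper 383 (array([511.8,  90.3]), array([ 19.4, 140. ]), 89.9) [0.4418 0.0806 0.0583] [0.5818 0.1    0.068 ] 0.0631
  housing 150 (array([ 512.6, -120.3]), array([61.1, 28.7]), 2.2) [ 0.4821 -0.1351  0.0661] [ 0.5431 -0.1061  0.0739] 0.0696
  rim 594 (array([512.2, -17.5]), array([193.7, 143.5]), 89.81) [ 0.4402 -0.1142  0.045 ] [0.5842 0.0792 0.054 ] 0.0484
  side 1 x= 0.5805 dx/dy -0.0163
  side -1 x= 0.4425 dx/dy 0.0037
side
 red [336. 286.] [ 0.446  -0.3166] 29.0 (array([ 445.8, -316.4]), array([114.1,  21. ]), 28.15)
 red [262. 311.] [ 0.2363 -0.3274] -68.4 (array([ 234.9, -323.8]), array([ 20.7, 107.4]), 21.34)
  keeper 208 (array([513.6,  86.7]), array([ 30.6, 137.8]), 88.26) [0.4443 0.0707 0.0581] [0.5825 0.1016 0.068 ] 0.0634
  housing 115 (array([ 514.1, -125. ]), array([61.3, 30.7]), 2.42) [ 0.4833 -0.1399  0.0661] [ 0.544  -0.1084  0.0737] 0.0702
  rim 379 (array([512.5, -15.5]), array([140.6, 208.7]), 0.04) [ 0.4422 -0.1199  0.045 ] [0.5828 0.0888 0.0539] 0.0484
  side 1 x= 0.5801 dx/dy -0.0049
  side -1 x= 0.4447 dx/dy 0.0056
```

```bash
cat > go.py <<'E'
import sys,numpy as np
from cell import env
o=env.get_obs(); p=o["tool_pos"]; y=np.radians(o["tool_rot"][2])
t=[float(a) for a in sys.argv[1:]]   # x y z yaw targets ; prints shift units along present axes, turn units
d=np.array(t[:3])-p
print("pos",p.round(4),"rot",o["tool_rot"].round(2),"t",round(o["time_s"],2),"F",o["force"].round(1),"w",round(o["grip_width"],4),"g",round(o["grasp_force"],1))
u=lambda y:(np.array([d[0]*np.cos(y)+d[1]*np.sin(y), d[0]*np.sin(y)-d[1]*np.cos(y), -d[2]])/.02).round(2)
if len(t)>3: 
    dy=-(t[3]-np.degrees(y)); dy=(dy+180)%360-180
    print("turn units",round(dy/45,3),"shift after turn",u(np.radians(t[3])))
print("shift now",u(y))
E
R='[1,-0.98,-0.55,0,0]'
python3 -m jog '[[1,-0.5,-0.3,0,0],[1,-0.98,-0.55,0,0],[1,-0.98,-0.55,0,0],[1,-0.98,-0.55,0,0],[1,-0.98,-0.55,0,0],[1,-0.98,-0.55,0,0],[1,-0.98,-0.55,0,0],[1,-0.98,-0.55,0,0],[1,-0.98,-0.55,0,0],[1,-0.98,-0.55,0,0],[1,-0.98,-0.55,0,0],[1,-0.98,-0.55,0,0]]'
python3 -m jog '[[1,-0.98,-0.55,0,0],[1,-0.98,-0.55,0,0],[1,-0.98,-0.55,0,0],[1,-0.98,-0.55,0,0],[1,-0.98,-0.55,0,0],[1,-0.98,-0.55,0,0],[1,-0.98,-0.55,0,0],[1,-0.98,-0.55,0,0],[1,-0.98,-0.55,0,0],[1,-0.98,-0.55,0,0],[1,-0.5,-0.3,0,0]]'
python3 -m jog '[[1,0,0,0,0.155],[1,0,0,0,0.155],[1,0,0,0,0.155],[1,0,0,0,0.155],[1,0,0,0,0.155],[1,0,0,0,0.155],[1,0,0,0,0.155],[1,0,0,0,0.155],[1,0,0,0,0.155],[1,0,0,0,0.155],[1,0,0,0,0.155],[1,0,0,0,0.155]]'
python3 go.py 0.4625 -0.304 0.10 28.7
```

```text
time_s: 1.1
tool_pos: [0.4165, 0.3873, 0.2394]
tool_rot: [-180.0, 0.0, 156.4]
force: [-0.3, 1.4, 0.2]
grip_width: 0.0873
grasp_force: 0.0
time_s: 2.02
tool_pos: [0.5597, 0.1964, 0.2394]
tool_rot: [-179.9, 0.1, 156.2]
force: [0.6, -0.5, -0.0]
grip_width: 0.0873
grasp_force: 0.0
time_s: 3.02
tool_pos: [0.5577, 0.2007, 0.2394]
tool_rot: [-180.0, -0.0, 72.4]
force: [-0.4, 0.0, 0.3]
grip_width: 0.0869
grasp_force: 0.0
pos [0.5577 0.2007 0.2394] rot [-179.96   -0.     72.43] t 3.02 F [-0.4  0.   0.3] w 0.0869 g 0.0
turn units 0.972 shift after turn [-16.29  19.85   6.97]
shift now [-25.49   3.08   6.97]
```

```bash
python3 -m jog '[[1,0,0,0,0.155],[1,0,0,0,0.155],[1,0,0,0,0.155],[1,0,0,0,0.155],[1,0,0,0,0.155],[1,0,0,0,0.155],[1,-0.3,0.4,0,0.042],[1,-0.74,0.9,0,0],[1,-0.74,0.9,0,0],[1,-0.74,0.9,0,0],[1,-0.74,0.9,0,0],[1,-0.74,0.9,0,0]]' >/dev/null
python3 -m jog '[[1,-0.74,0.9,0,0],[1,-0.74,0.9,0,0],[1,-0.74,0.9,0,0],[1,-0.74,0.9,0,0],[1,-0.74,0.9,0,0],[1,-0.74,0.9,0,0],[1,-0.74,0.9,0,0],[1,-0.74,0.9,0,0],[1,-0.74,0.9,0,0],[1,-0.74,0.9,0,0],[1,-0.74,0.9,0,0],[1,-0.74,0.9,0,0]]' >/dev/null
python3 -m jog '[[1,-0.74,0.9,0.5,0],[1,-0.74,0.9,0.9,0],[1,-0.74,0.9,0.9,0],[1,-0.74,0.9,0.9,0],[1,-0.3,0.4,0.9,0],[1,0,0,0.9,0],[0.7,0,0,0.9,0],[0.6,0,0,0.6,0],[0.6,0,0,0,0]]'
python3 go.py 0.4625 -0.304 0.020 28.7
python3 - <<'E'
from vis import *
from cell import read_camera
for n in("top","side"):
    c=read_camera(n); P,D,o,h=load(c)
    H,S,V=h[...,0],h[...,1],h[...,2]; X,Y,Z=np.moveaxis(P,-1,0)
    red=((H<8)|(H>172))&(S>150)&(X>.36)&(X<.6)&(Y<-.15)&(Y>-.5)&(Z<.03)
    p=plane(D,o,.011)[red][:,:2]; print(n,rect(p))
    cv2.imwrite(f"pics/{n}1.png",c["color"][:,:,::-1])
E
```

```text
time_s: 5.77
tool_pos: [0.4652, -0.2995, 0.107]
tool_rot: [-179.8, 0.2, 29.1]
force: [0.1, 1.0, -0.6]
grip_width: 0.074
grasp_force: 0.0
pos [ 0.4652 -0.2995  0.107 ] rot [-1.7977e+02  1.7000e-01  2.9070e+01] t 5.77 F [ 0.1  1.  -0.6] w 0.074 g 0.0
turn units 0.008 shift after turn [-0.23  0.13  4.35]
shift now [-0.23  0.13  4.35]
top (array([0., 0.]), array([0., 0.]), 0.0)
side (array([ 445.4, -316.4]), array([113.5,  21.1]), 28.46)
```

View pics/side1.png

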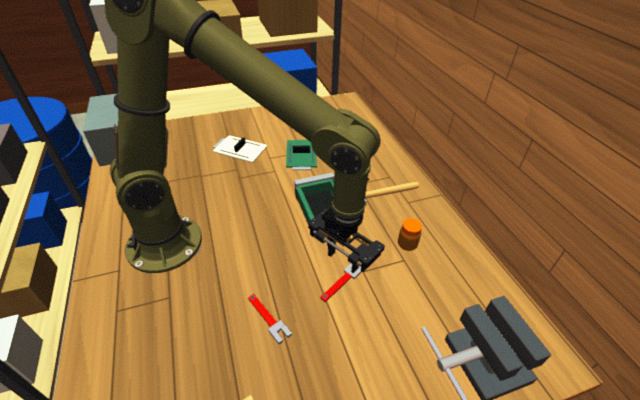

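The side view shows the gripper at (345,245) above the upper spanner's handle at (340,283), aligned. I'll go down and grip.

```bash
python3 -m jog '[[0.6,-0.23,0.13,0.6,0],[0.6,0,0,0.8,0],[0.6,0,0,0.8,0],[0.6,0,0,0.8,0],[0.6,0,0,0.6,0],[0.6,0,0,0.5,0],[0.6,0,0,0.25,0],[0,0,0,0,0],[0,0,0,0,0],[0,0,0,0,0],[0,0,0,0,0],[0,0,0,0,0]]' 25
python3 -m jog '[[0,0,0,-0.3,0],[0,0,0,-0.6,0],[0,0,0,-0.9,0],[0,0,0,-0.9,0],[0,0,0,-0.9,0],[0,0,0,-0.9,0],[0,0,0,-0.9,0],[0,0,0,-0.6,0],[0,0,0,0,0]]'
python3 go.py 0.512 -0.02 0.14 89.8
python3 - <<'E'
from vis import *
from cell import read_camera
c=read_camera("side"); cv2.imwrite("pics/side2.png",cv2.resize(c["color"][100:330,200:480,::-1],None,fx=2.5,fy=2.5))
E
```

```text
time_s: 6.87
tool_pos: [0.4652, -0.3051, 0.0232]
tool_rot: [179.9, -0.1, 29.0]
force: [-1.4, 0.3, 0.4]
grip_width: 0.0265
grasp_force: 0.0
time_s: 7.62
tool_pos: [0.4664, -0.3061, 0.1461]
tool_rot: [179.8, -0.2, 29.0]
force: [0.7, -0.5, -0.5]
grip_width: 0.0004
grasp_force: 0.0
pos [ 0.4664 -0.3061  0.1461] rot [179.76  -0.24  29.02] t 7.62 F [ 0.7 -0.5 -0.5] w 0.0004 g 0.0
turn units -1.351 shift after turn [14.31  2.23  0.3 ]
shift now [  8.93 -11.4    0.3 ]
```

View pics/side2.png

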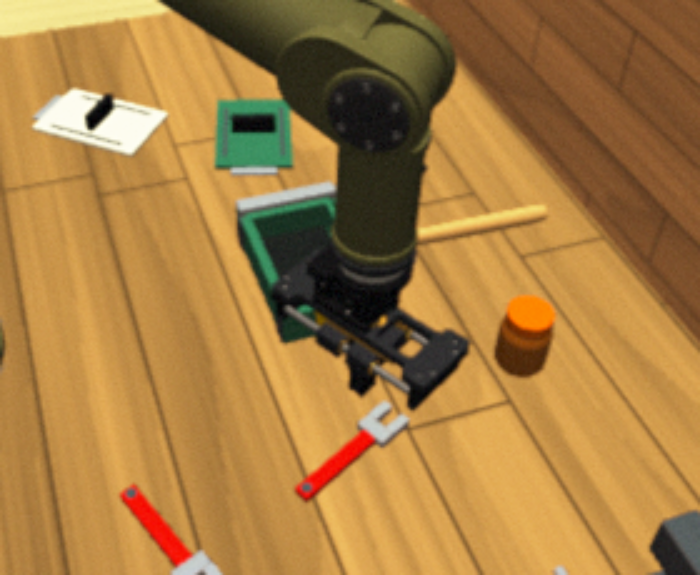

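The fingers hadn't finished closing when I lifted. They are now shut and empty, and the spanner is still in place at about (350,455) in the crop. I'll repeat with more closing time.

```bash
python3 -m jog '[[0.6,-0.1,-0.15,0,0],[0.6,0,0,0,0],[0.6,0,0,0,0],[0.6,0,0,0,0],[0.6,0,0,0,0],[0.6,0,0,0,0],[0.6,0,0,0.4,0],[0.6,0,0,0.8,0],[0.6,0,0,0.8,0],[0.6,0,0,0.8,0],[0.6,0,0,0.8,0],[0.6,0,0,0.8,0]]'
python3 -m jog '[[0.6,0,0,0.8,0],[0.6,0,0,0.6,0],[0.6,0,0,0.35,0],[0.6,0,0,0,0],[0,0,0,0,0],[0,0,0,0,0],[0,0,0,0,0],[0,0,0,0,0],[0,0,0,0,0],[0,0,0,0,0],[0,0,0,0,0],[0,0,0,0,0]]'
python3 -m jog '[[0,0,0,0,0],[0,0,0,0,0],[0,0,0,0,0]]'; python3 go.py 0.512 -0.02 0.14 90
```

```text
time_s: 8.67
tool_pos: [0.4613, -0.3031, 0.0531]
tool_rot: [-180.0, 0.0, 29.0]
force: [-0.6, 1.1, 0.9]
grip_width: 0.0522
grasp_force: 0.0
time_s: 9.67
tool_pos: [0.4615, -0.3029, 0.0197]
tool_rot: [-180.0, -0.0, 29.0]
force: [-1.0, 1.7, 2.4]
grip_width: 0.0198
grasp_force: 24.8
time_s: 9.92
tool_pos: [0.4615, -0.3029, 0.0197]
tool_rot: [-180.0, -0.0, 29.0]
force: [-2.0, 2.2, 3.4]
grip_width: 0.0195
grasp_force: 24.8
pos [ 0.4615 -0.3029  0.0197] rot [-1.7996e+02 -2.0000e-02  2.9030e+01] t 9.92 F [-2.   2.2  3.4] w 0.0195 g 24.8
turn units -1.355 shift after turn [14.15  2.52 -6.02]
shift now [  9.07 -11.15  -6.02]
```

```bash
python3 -m jog '[[0,0,0,-0.3,0],[0,0,0,-0.7,0],[0,0,0,-0.8,0],[0,0,0,-0.8,0],[0,0,0,-0.8,0],[0,0,0,-0.8,0],[0,0,0,-0.8,0],[0,0,0,-0.6,0],[0,0,0,-0.3,-0.1],[0,0,0,0,-0.15],[0,0,0,0,-0.15],[0,0,0,0,-0.15]]'
python3 -m jog '[[0,0,0,0,-0.15],[0,0,0,0,-0.15],[0,0,0,0,-0.15],[0,0,0,0,-0.15],[0,0,0,0,-0.15],[0,0,0,0,-0.055],[0,0,0,0,0]]'
python3 go.py 0.512 -0.0135 0.14 90
```

```text
time_s: 10.92
tool_pos: [0.4615, -0.3035, 0.1383]
tool_rot: [179.9, -0.0, 54.1]
force: [-0.3, -0.4, -3.2]
grip_width: 0.0197
grasp_force: 24.8
time_s: 11.5
tool_pos: [0.4613, -0.3036, 0.1381]
tool_rot: [180.0, 0.0, 90.0]
force: [-0.2, -0.7, -2.2]
grip_width: 0.0198
grasp_force: 24.8
pos [ 0.4613 -0.3036  0.1381] rot [1.7997e+02 2.0000e-02 9.0020e+01] t 11.5 F [-0.2 -0.7 -2.2] w 0.0198 g 24.8
turn units 0.0 shift after turn [14.51  2.53 -0.1 ]
shift now [14.51  2.54 -0.1 ]
```

```bash
python3 -m jog '[[0,0.4,0.2,0,0],[0,0.7,0.2,0,0],[0,0.9,0.2,0,0],[0,0.9,0.2,0,0],[0,0.9,0.2,0,0],[0,0.9,0.2,0,0],[0,0.9,0.2,0,0],[0,0.9,0.2,0,0],[0,0.9,0.2,0,0],[0,0.9,0.2,0,0],[0,0.9,0.2,0,0],[0,0.9,0.14,0,0]]' >/dev/null
python3 -m jog '[[0,0.9,0.1,0,0],[0,0.9,0.1,0,0],[0,0.9,0,0,0],[0,0.9,0,0,0],[0,0.5,0,0,0],[0,0.3,0,0,0],[0,0,0,0,0],[0,0,0,0,0]]'
python3 go.py 0.512 -0.0135 0.0245 90
python3 - <<'E'
from vis import *
from cell import read_camera
P=[]
c=read_camera("side"); cv2.imwrite("pics/side3.png",cv2.resize(c["color"][120:280,230:450,::-1],None,fx=3,fy=3))
E
```

```text
time_s: 13.17
tool_pos: [0.5123, -0.0138, 0.1376]
tool_rot: [180.0, 0.0, 90.0]
force: [0.4, -0.7, -2.4]
grip_width: 0.0194
grasp_force: 24.8
pos [ 0.5123 -0.0138  0.1376] rot [1.7999e+02 3.0000e-02 8.9970e+01] t 13.17 F [ 0.4 -0.7 -2.4] w 0.0194 g 24.8
turn units -0.001 shift after turn [ 0.02 -0.02  5.66]
shift now [ 0.02 -0.02  5.66]
```

View pics/side3.png

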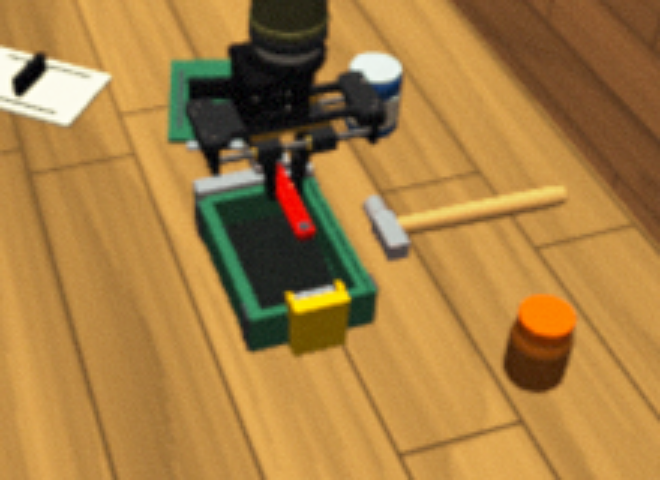

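The spanner (red tail at (305,228)) hangs above the well, parallel to its long walls. Next I lower and release it.

```bash
python3 -m jog '[[0,0,0,0.4,0],[0,0,0,0.7,0],[0,0,0,0.7,0],[0,0,0,0.7,0],[0,0,0,0.7,0],[0,0,0,0.7,0],[0,0,0,0.6,0],[0,0,0,0.4,0],[0,0,0,0.3,0],[0,0,0,0.2,0],[0,0,0,0.1,0],[0,0,0,0,0]]'
python3 go.py 0.512 -0.0135 0.0240 90
```

```text
time_s: 14.22
tool_pos: [0.5124, -0.0133, 0.0275]
tool_rot: [180.0, 0.0, 90.0]
force: [0.2, 0.3, -2.1]
grip_width: 0.0199
grasp_force: 24.8
pos [ 0.5124 -0.0133  0.0275] rot [179.99   0.    90.  ] t 14.22 F [ 0.2  0.3 -2.1] w 0.0199 g 24.8
turn units -0.0 shift after turn [-0.01 -0.02  0.18]
shift now [-0.01 -0.02  0.18]
```

```bash
python3 -m jog '[[0,0,0,0.1,0],[0,0,0,0.08,0],[0,0,0,0,0],[0.5,0,0,0,0],[0.5,0,0,0,0],[0.5,0,0,0,0],[0.5,0,0,0,0],[0.5,0,0,0,0],[0.5,0,0,-0.2,0],[0.5,0,0,-0.6,0],[0.5,0,0,-0.9,0],[0.5,0,0,-0.9,0]]'
python3 -m jog '[[1,0,0,-0.9,0],[1,0,0,-0.9,0],[1,0,0,-0.9,0],[1,0,0,-0.9,0],[1,0,0,-0.5,0],[1,0,0,0,0]]'
python3 go.py 0.533 0.320 0.13 254
python3 - <<'E'
from vis import *
from cell import read_camera
for n in("top","side"):
    P,D,o,h=load(read_camera(n))
    H,S,V=h[...,0],h[...,1],h[...,2]; X,Y,Z=np.moveaxis(P,-1,0)
    red=((H<8)|(H>172))&(S>150)&(X>.4)&(X<.62)&(abs(Y)<.14)
    if red.sum()>10: print(n,"red",rect(plane(D,o,.015)[red][:,:2]),np.median(Z[red]))
    roi=(X>.40)&(X<.68)&(Y>.2)&(Y<.45)
    m=roi&(H>60)&(H<90)&(S>90)&(V>30)
    if m.sum()>10: print("lid",m.sum(),rect(plane(D,o,.006)[m][:,:2]))
    m=roi&(V<60)&(Z>.031)&(Z<.042); 
    if m.sum()>10: p=plane(D,o,.036)[m][:,:2]; print("bar",m.sum(),rect(p),p.mean(0))
    m=roi&(S<70)&(V>90)&(Z>.001)&(Z<.010)
    if m.sum()>10: p=plane(D,o,.004)[m][:,:2]; print("tongue",m.sum(),rect(p),p.mean(0))
    v=cv2.cvtColor(read_camera(n)["color"],cv2.COLOR_RGB2BGR); cv2.imwrite(f"pics/{n}4.png",v)
E
```

```text
time_s: 15.22
tool_pos: [0.5121, -0.0134, 0.0772]
tool_rot: [-180.0, 0.0, 90.0]
force: [0.8, 0.5, -0.5]
grip_width: 0.0438
grasp_force: 0.0
time_s: 15.72
tool_pos: [0.5141, -0.0132, 0.1611]
tool_rot: [179.7, -0.1, 90.0]
force: [1.6, 0.6, -0.5]
grip_width: 0.0757
grasp_force: 0.0
pos [ 0.5141 -0.0132  0.1611] rot [ 1.7969e+02 -7.0000e-02  8.9990e+01] t 15.72 F [ 1.6  0.6 -0.5] w 0.0757 g 0.0
turn units -3.645 shift after turn [-16.28   3.68   1.55]
shift now [16.66  0.94  1.55]
top red (array([510.9, -83.2]), array([ 8.3, 19.8]), 88.53) 0.007782384461451297
lid 1806 (array([533.6, 323.2]), array([172.1, 111.3]), 73.87)
bar 90 (array([531.4, 322.3]), array([11.7, 66.1]), 74.5) [0.532003   0.32243162]
tongue 506 (array([486.6, 328.7]), array([199.3, 213.6]), 74.27) [0.51746003 0.30968384]
side red (array([578.3, 167. ]), array([474.1,  48.9]), 72.16) 0.016406960395768055
lid 241 (array([517.6, 327. ]), array([171.6, 114.3]), 86.37)
bar 19 (array([528.4, 320.2]), array([ 6.8, 51.2]), 72.72) [0.53231443 0.32065959]
tongue 34 (array([481. , 337.4]), array([ 93.7, 218.2]), 22.93) [0.46761882 0.30883517]
```

View pics/side4.png

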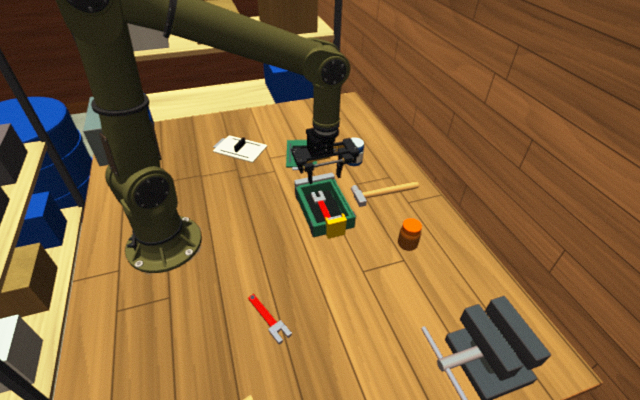

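The side view shows the spanner lying in the case at (322,207), with the lid at (297,153) and nothing else disturbed. Next I grip the lid's bar by its ends (fingers along lid x), so the lid can be pivoted about x.

```bash
python3 -m jog '[[1,0.4,0.1,0,0],[1,0.9,0.1,0,0],[1,0.9,0.1,0,0],[1,0.9,0.1,0,0],[1,0.9,0.1,0,0],[1,0.9,0.1,0,0],[1,0.9,0.1,0,0],[1,0.9,0.1,0,0],[1,0.9,0.1,0,0],[1,0.9,0.04,0,0],[1,0.9,0,0,0],[1,0.9,0,0,0]]' >/dev/null
python3 -m jog '[[1,0.9,0,0,0],[1,0.9,0,0,0],[1,0.9,0,0,0],[1,0.9,0,0,0],[1,0.9,0,0,0],[1,0.9,0,0,0],[1,0.9,0,0,0],[1,0.8,0,0,0],[1,0.3,0,0,-0.07],[1,0,0,0,-0.155],[1,0,0,0,-0.155],[1,0,0,0,-0.155]]' >/dev/null
python3 -m jog '[[1,0,0,0,-0.155],[1,0,0,0,-0.155],[1,0,0,0,-0.155],[1,0,0,0,-0.155],[1,0,0,0,-0.155],[1,0,0,0,-0.155],[1,0,0,0,-0.155],[1,0,0,0,-0.155],[1,0,0,0,-0.155],[1,0,0,0,-0.155],[1,0,0,0,-0.155],[1,0,0,0,-0.155]]' >/dev/null
python3 -m jog '[[1,0,0,0,-0.155],[1,0,0,0,-0.155],[1,0,0,0,-0.155],[1,0,0,0,-0.155],[1,0,0,0,-0.155],[1,0,0,0,-0.155],[1,0,0,0,-0.155],[1,0,0,0,-0.155],[1,0,0,0,-0.02],[1,0,0,0,0]]'
python3 go.py 0.533 0.322 0.028 254; python3 -c "
from cell import env;print(env.get_obs()['qpos'].round(1))"
```

```text
time_s: 19.75
tool_pos: [0.5312, 0.3411, 0.1578]
tool_rot: [180.0, 0.0, -105.7]
force: [0.0, -0.3, -0.5]
grip_width: 0.0871
grasp_force: 0.0
pos [0.5312 0.3411 0.1578] rot [ 1.7998e+02  1.0000e-02 -1.0568e+02] t 19.75 F [ 0.  -0.3 -0.5] w 0.0871 g 0.0
turn units 0.007 shift after turn [ 0.89 -0.35  6.49]
shift now [ 0.9  -0.34  6.49]
[-28.9  19.2  -7.7  91.7   2.7  69.3 127.3]
```

```bash
python3 -m jog '[[1,0.4,-0.2,0.4,0],[1,0.4,-0.14,0.8,0],[1,0,0,0.9,0],[1,0,0,0.9,0],[1,0,0,0.9,0],[1,0,0,0.9,0],[1,0,0,0.7,0],[1,0,0,0.5,0],[1,0,0,0.3,0],[1,0,0,0.15,0],[1,0,0,0,0]]'
python3 -m jog '[[0,0,0,0,0],[0,0,0,0,0],[0,0,0,0,0],[0,0,0,0,0],[0,0,0,0,0],[0,0,0,0,0],[0,0,0,0,0]]' 20
```

```text
time_s: 20.67
tool_pos: [0.5333, 0.3233, 0.0286]
tool_rot: [180.0, -0.0, -105.6]
force: [-0.4, 0.6, -1.2]
grip_width: 0.0867
grasp_force: 0.0
time_s: 21.25
tool_pos: [0.5341, 0.3238, 0.0299]
tool_rot: [-179.9, 0.1, -105.5]
force: [-0.3, -1.0, 4.3]
grip_width: 0.0698
grasp_force: 20.0
```

```bash
python3 -m jog '[[0,0,0,-0.2,0],[0,0,0,-0.4,0],[0,0,0,-0.6,0],[0,0,0,-0.8,0],[0,0,0,-0.8,0],[0,0,0,-0.8,0],[0,0,0,-0.8,0],[0,0,0,-0.8,0],[0,0,0,-0.6,0],[0,0,0,-0.3,0.08],[0,0,0,0,0.15],[0,0,0,0,0.15]]' 
python3 -m jog '[[0,0,0,0,0.15],[0,0,0,0,0.15],[0,0,0,0,0.15],[0,0,0,0,0.15],[0,0,0,0,0.15],[0,0,0,0,0.15],[0,0,0,0,0.15],[0,0,0,0,0.15],[0,0,0,0,0.15],[0,0,0,0,0.15],[0,0,0,0,0.15],[0,0,0,0,0.15]]' >/dev/null
python3 -m jog '[[0,0,0,0,0.15],[0,0,0,0,0.15],[0,0,0,0,0.15],[0,0,0,0,0.15],[0,0,0,0,0.15],[0,0,0,0,0.15],[0,0,0,0,0.15],[0,0,0,0,0.15],[0,0,0,0,0.15],[0,0,0,0,0.11],[0,0,0,0,0]]'
python3 go.py 0.512 0.178 0.13 90
cat > lid.py <<'E'
from vis import *
from cell import read_camera,env
import sys
tp=env.get_obs()["tool_pos"]
for n in("top","side"):
    c=read_camera(n); P,D,o,h=load(c); H,S,V=h[...,0],h[...,1],h[...,2]; X,Y,Z=np.moveaxis(P,-1,0)
    zlo=float(sys.argv[1])
    m=(H>60)&(H<90)&(S>90)&(V>25)&(abs(X-tp[0])<.075)&(abs(Y-tp[1])<.12)&(Z>zlo)&(Z<.25)
    p=P[m]
    for _ in range(4):
        A=np.c_[p[:,:2]-tp[:2],np.ones(len(p))]; f=np.linalg.lstsq(A,p[:,2],rcond=None)[0]; r=abs(A@f-p[:,2]); p=p[r<max(.003,1.5*np.median(r))]
    print(n,len(p),"tilt x,y deg (rise along +x,+y)",np.degrees(np.arctan(f[:2])).round(2),"z top under tcp",f[2].round(4),rect(p[:,:2]),"ymin/max",p[:,1].min().round(4),p[:,1].max().round(4),"xmin/max",p[:,0].min().round(4),p[:,0].max().round(4))
E
python3 lid.py 0.05
```

```text
time_s: 22.25
tool_pos: [0.5335, 0.3236, 0.1521]
tool_rot: [-180.0, 0.1, -122.9]
force: [-0.1, 0.3, -4.6]
grip_width: 0.0697
grasp_force: 20.0
time_s: 24.17
tool_pos: [0.533, 0.3236, 0.1512]
tool_rot: [-180.0, 0.0, 90.6]
force: [-0.7, 0.4, -4.1]
grip_width: 0.0699
grasp_force: 20.0
pos [0.533  0.3236 0.1512] rot [-1.7997e+02  1.0000e-02  9.0580e+01] t 24.17 F [-0.7  0.4 -4.1] w 0.0699 g 20.0
turn units 0.013 shift after turn [-7.28 -1.05  1.06]
shift now [-7.27 -1.12  1.06]
top 750 tilt x,y deg (rise along +x,+y) [-0.03 -0.53] z top under tcp 0.1265 (array([532.5, 276.5]), array([113. ,  73.3]), 1.27) ymin/max 0.2392 0.3136 xmin/max 0.4766 0.5883
side 412 tilt x,y deg (rise along +x,+y) [-0.2   0.36] z top under tcp 0.1291 (array([531.9, 319.2]), array([116. , 174.9]), 0.9) ymin/max 0.2315 0.4066 xmin/max 0.4741 0.5907
```

```bash
python3 -m jog '[[0,-0.3,0,0,0.018],[0,-0.7,-0.16,0,0],[0,-0.8,-0.16,0,0],[0,-0.8,-0.16,0,0],[0,-0.8,-0.16,0,0],[0,-0.8,-0.16,0,0],[0,-0.8,-0.16,0,0],[0,-0.8,-0.16,0.2,0],[0,-0.8,0,0.4,0],[0,-0.5,0,0.3,0],[0,-0.2,0,0.2,0],[0,0,0,0,0]]' 
python3 -m jog '[[0,0,0,0,0],[0,0,0,0,0]]' >/dev/null
python3 go.py 0.512 0.178 0.098 90
python3 lid.py 0.07
```

```text
time_s: 25.27
tool_pos: [0.5102, 0.1761, 0.1281]
tool_rot: [-179.9, 0.0, 89.8]
force: [-0.2, 0.2, -4.1]
grip_width: 0.0696
grasp_force: 20.0
pos [0.5109 0.179  0.1293] rot [ 1.7996e+02 -5.0000e-02  8.9950e+01] t 25.43 F [ 0.2  1.6 -3.6] w 0.0694 g 20.0
turn units -0.001 shift after turn [-0.05  0.05  1.56]
shift now [-0.05  0.05  1.56]
top 603 tilt x,y deg (rise along +x,+y) [ 0.12 -0.12] z top under tcp 0.1051 (array([510.4, 126.1]), array([111.9,  60.3]), 0.08) ymin/max 0.0959 0.1563 xmin/max 0.4545 0.5663
side 504 tilt x,y deg (rise along +x,+y) [-0.69  0.33] z top under tcp 0.1074 (array([509.6, 177.5]), array([117.2, 181.9]), 0.48) ymin/max 0.0861 0.2689 xmin/max 0.4517 0.5684
```

```bash
python3 -m jog '[[0,0,0,0.4,0],[0,0,0,0.6,0],[0,0,0,0.5,0],[0,0,0,0.3,0],[0,0,0,0.15,0],[0,0,0,0.15,0],[0,0,0,0.15,0],[0,0,0,0,0]]' 
python3 -m jog '[[0,0,0,0.15,0],[0,0,0,0.15,0],[0,0,0,0.15,0],[0,0,0,0.15,0],[0,0,0,0,0],[0,0,0,0,0]]'
python3 lid.py 0.02
```

```text
time_s: 26.2
tool_pos: [0.5108, 0.1778, 0.0838]
tool_rot: [180.0, -0.0, 89.9]
force: [0.3, -0.0, -3.8]
grip_width: 0.07
grasp_force: 20.0
time_s: 26.7
tool_pos: [0.5107, 0.1775, 0.0718]
tool_rot: [-180.0, 0.0, 89.9]
force: [-0.7, 1.3, -2.4]
grip_width: 0.0698
grasp_force: 20.0
top 480 tilt x,y deg (rise along +x,+y) [ -0.47 -12.23] z top under tcp 0.051 (array([509.8, 122.7]), array([ 63. , 111.9]), 89.97) ymin/max 0.0911 0.1542 xmin/max 0.4539 0.5658
side 171 tilt x,y deg (rise along +x,+y) [-0.79  7.02] z top under tcp 0.0578 (array([517.8, 115.7]), array([126. , 132.4]), 82.43) ymin/max 0.0582 0.1858 xmin/max 0.4439 0.5792
```

```bash
python3 -m jog '[[0,0,0,-0.2,0],[0,0,0,-0.5,0],[0,0,0,-0.8,0],[0,0,0,-0.8,0],[0,0,0,-0.8,0],[0,0,0,-0.5,0],[0,0,0,-0.1,0],[0,0,0,0,0],[0,0,0,0,0]]' 
python3 lid.py 0.07; python3 go.py 0.512 0.05 0.14 90
```

```text
time_s: 27.55
tool_pos: [0.5102, 0.1773, 0.1454]
tool_rot: [-179.9, 0.0, 89.9]
force: [-0.5, 0.1, -3.9]
grip_width: 0.0699
grasp_force: 20.0
top 676 tilt x,y deg (rise along +x,+y) [ -0.45 -15.44] z top under tcp 0.1216 (array([509.6, 123.9]), array([112.2,  62.8]), 0.04) ymin/max 0.0925 0.1553 xmin/max 0.4535 0.5656
side 379 tilt x,y deg (rise along +x,+y) [ -0.02 -15.27] z top under tcp 0.1219 (array([508.2, 167.2]), array([170.3, 115.2]), 89.84) ymin/max 0.0819 0.2525 xmin/max 0.4506 0.5658
pos [0.5099 0.1773 0.1448] rot [-1.7989e+02  6.0000e-02  8.9870e+01] t 27.65 F [-1.1 -0.1 -3.3] w 0.0699 g 20.0
turn units -0.003 shift after turn [-6.36  0.1   0.24]
shift now [-6.36  0.12  0.24]
```

```bash
python3 -m jog '[[0,-0.3,0.1,0,0],[0,-0.6,0,0,0],[0,-0.8,0,0,0],[0,-0.9,0,0,0],[0,-0.9,0,0,0],[0,-0.9,0,0,0],[0,-0.9,0,0,0],[0,-0.9,0,0,0],[0,-0.9,0,0,0],[0,-0.9,0,0,0],[0,-0.9,0,0,0],[0,-0.8,0,0,0]]' 35
python3 -m jog '[[0,-0.3,0,0,0],[0,-0.14,0,0,0],[0,0,0,0,0],[0,0,0,0,0]]'
python3 lid.py 0.075; python3 go.py 0.512 -0.0255 0.103 90
```

```text
time_s: 28.65
tool_pos: [0.5116, -0.0193, 0.1457]
tool_rot: [-180.0, 0.0, 89.7]
force: [-0.2, -0.3, -4.1]
grip_width: 0.0691
grasp_force: 35.0
time_s: 28.98
tool_pos: [0.5122, -0.0244, 0.1458]
tool_rot: [-180.0, -0.0, 89.9]
force: [-1.1, -0.6, -3.6]
grip_width: 0.0695
grasp_force: 35.0
top 506 tilt x,y deg (rise along +x,+y) [  0.17 -15.41] z top under tcp 0.1219 (array([509.2, -24.9]), array([170.2, 116.1]), 89.72) ymin/max -0.1102 0.0605 xmin/max 0.4508 0.5675
side 569 tilt x,y deg (rise along +x,+y) [  0.18 -15.01] z top under tcp 0.123 (array([512.7, -32.7]), array([119.7, 172.1]), 0.09) ymin/max -0.1187 0.0534 xmin/max 0.4528 0.5727
pos [ 0.5123 -0.024   0.1459] rot [-1.7999e+02 -3.0000e-02  8.9970e+01] t 29.08 F [-0.7 -0.6 -4.6] w 0.0698 g 35.0
turn units -0.001 shift after turn [-0.08 -0.01  2.14]
shift now [-0.08 -0.01  2.14]
```

```bash
python3 -m jog '[[0,0,0,0.3,0],[0,0,0,0.5,0],[0,0,0,0.5,0],[0,0,0,0.4,0],[0,0,0,0.25,0],[0,0,0,0.19,0],[0,0,0,0,0],[0,0,0,0,0]]'
python3 - <<'E'
from vis import *
from cell import read_camera
a=read_camera("side")["color"][130:270,250:410,::-1]; b=read_camera("top")["color"][150:270,260:400,::-1]
cv2.imwrite("pics/s5.png",np.hstack([cv2.resize(a,(400,350)),cv2.resize(b,(400,350))]))
E
python3 lid.py 0.056
```

```text
time_s: 29.75
tool_pos: [0.5123, -0.0253, 0.103]
tool_rot: [-180.0, 0.0, 89.9]
force: [0.0, -0.1, -4.0]
grip_width: 0.0698
grasp_force: 35.0
top 467 tilt x,y deg (rise along +x,+y) [ -0.24 -15.16] z top under tcp 0.0799 (array([511.9, -25.9]), array([171.5, 119.9]), 89.59) ymin/max -0.1116 0.0595 xmin/max 0.4514 0.5723
side 562 tilt x,y deg (rise along +x,+y) [ -0.13 -14.88] z top under tcp 0.0809 (array([512.3, -32.4]), array([174.4, 117.5]), 89.25) ymin/max -0.1195 0.0553 xmin/max 0.4538 0.572
```

View pics/s5.png

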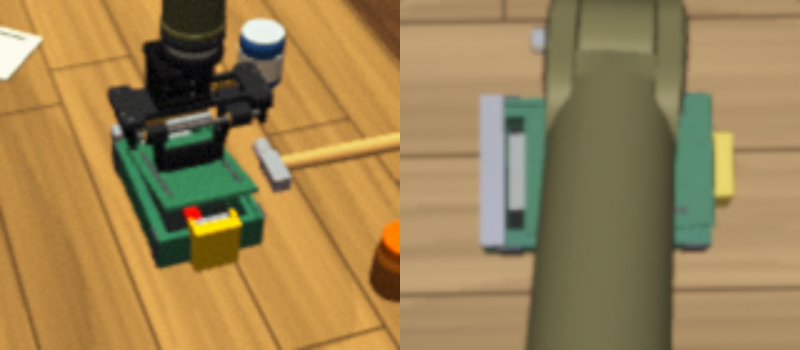

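The left half shows the tilted lid over the case. In the right half the tongue (515,170) sits just short of the keeper (490,170), in line with it. I'll push it in along +y.

```bash
python3 -m jog '[[0,0.15,0,0,0],[0,0.2,0,0,0],[0,0.2,0,0,0],[0,0.15,0,0,0],[0,0.1,0,0,0],[0,0.1,0,0,0],[0,0,0,0,0],[0,0,0,0,0]]'; python3 lid.py 0.056
```

```text
time_s: 30.62
tool_pos: [0.5123, -0.0075, 0.1032]
tool_rot: [-180.0, 0.0, 89.9]
force: [-0.2, -1.3, -3.5]
grip_width: 0.0692
grasp_force: 35.0
top 462 tilt x,y deg (rise along +x,+y) [-1.000e-02 -1.511e+01] z top under tcp 0.0794 (array([510.2, -11. ]), array([169.2, 118.7]), 89.43) ymin/max -0.0954 0.0735 xmin/max 0.4503 0.5704
side 547 tilt x,y deg (rise along +x,+y) [-1.000e-02 -1.505e+01] z top under tcp 0.0801 (array([511.6, -14.5]), array([175. , 117.2]), 89.65) ymin/max -0.1017 0.0734 xmin/max 0.4526 0.5701
```

```bash
python3 -m jog '[[0,0.08,0,0.1,0],[0,0,0,0.13,0],[0,-0.06,0,0.12,0],[0,-0.08,0,0.15,0],[0,-0.08,0,0.15,0],[0,0,0,0,0]]' 20; python3 lid.py 0.056
python3 -m jog '[[0,-0.08,0,0.15,0],[0,-0.08,0,0.15,0],[0,-0.07,0,0.15,0],[0,0,0,0,0]]';python3 lid.py 0.052
```

```text
time_s: 31.22
tool_pos: [0.5129, -0.0115, 0.0901]
tool_rot: [179.9, 0.1, 89.8]
force: [0.1, -5.8, 0.8]
grip_width: 0.0699
grasp_force: 20.0
top 395 tilt x,y deg (rise along +x,+y) [-0.58 -7.51] z top under tcp 0.0679 (array([512.1, -13. ]), array([120.4, 172.2]), 0.04) ymin/max -0.0991 0.0731 xmin/max 0.4519 0.5724
side 533 tilt x,y deg (rise along +x,+y) [-0.32 -8.27] z top under tcp 0.0683 (array([514. , -20.3]), array([171. , 119.7]), 89.24) ymin/max -0.106 0.0646 xmin/max 0.4536 0.5742
time_s: 31.65
tool_pos: [0.5129, -0.0142, 0.0809]
tool_rot: [179.9, -0.0, 89.9]
force: [2.1, -2.5, -1.7]
grip_width: 0.07
grasp_force: 20.0
top 446 tilt x,y deg (rise along +x,+y) [-0.08 -2.73] z top under tcp 0.0578 (array([513.1, -14.1]), array([175.6, 121.2]), 89.6) ymin/max -0.1021 0.0736 xmin/max 0.4519 0.5743
side 655 tilt x,y deg (rise along +x,+y) [ 0.16 -3.14] z top under tcp 0.0588 (array([511.5, -17.7]), array([125. , 185.6]), 3.62) ymin/max -0.1075 0.071 xmin/max 0.4432 0.5746
```

```bash
python3 -m jog '[[0,0,0,0.08,0],[0,0,0,0.08,0],[0,0,0,0.08,0],[0,0,0,0,0]]' 30;python3 lid.py 0.05
python3 - <<'E'
from vis import *
from cell import read_camera
a=read_camera("side")["color"][130:270,250:410,::-1]; b=read_camera("top")["color"][150:270,260:400,::-1]
cv2.imwrite("pics/s6.png",np.hstack([cv2.resize(a,(400,350)),cv2.resize(b,(400,350))]))
E
```

```text
time_s: 32.08
tool_pos: [0.5128, -0.0153, 0.0763]
tool_rot: [179.9, 0.0, 89.8]
force: [2.7, -4.1, -1.4]
grip_width: 0.0697
grasp_force: 30.0
top 475 tilt x,y deg (rise along +x,+y) [ 0.14 -0.67] z top under tcp 0.053 (array([510.2, -17.5]), array([182.7, 133.9]), 89.9) ymin/max -0.109 0.0739 xmin/max 0.4431 0.577
side 660 tilt x,y deg (rise along +x,+y) [-0.17 -0.55] z top under tcp 0.0543 (array([512.7, -22.6]), array([192.1, 136.1]), 89.56) ymin/max -0.1184 0.0729 xmin/max 0.4442 0.5815
```

View pics/s6.png

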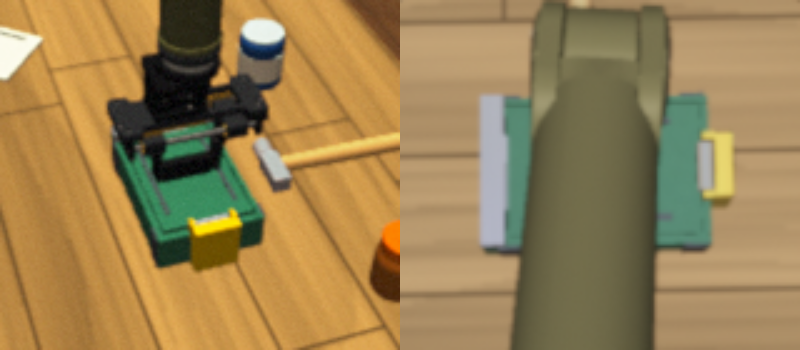

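The lid is nearly flat. In the right half the grey roller (706,165) shows over its edge, so it looks to be past the roller. I'll seat it fully, then release.

```bash
python3 -m jog '[[0,0,0,0.1,0],[0,0,0,0.1,0],[0,0,0,0.1,0],[0,0,0,0,0]]'
python3 -m jog '[[0.98,0,0,0,0],[0.98,0,0,0,0],[0.98,0,0,0,0],[1,0,0,0,0],[1,0,0,0,0],[1,0,0,-0.2,0],[1,0,0,-0.6,0],[1,0,0,-0.9,0],[1,0,0,-0.9,0],[1,0,0,-0.9,0],[1,0,0,-0.9,0],[1,0,0,-0.5,0]]'
python3 lid.py 0.047;python3 go.py 0.512 -0.0825 0.09 90
```

```text
time_s: 32.62
tool_pos: [0.5128, -0.0156, 0.0737]
tool_rot: [-180.0, -0.0, 89.8]
force: [-7.8, -5.0, 26.6]
grip_width: 0.0698
grasp_force: 30.0
time_s: 33.62
tool_pos: [0.5135, -0.0147, 0.1715]
tool_rot: [179.8, -0.0, 89.8]
force: [0.9, 1.0, 0.0]
grip_width: 0.0872
grasp_force: 0.0
top 451 tilt x,y deg (rise along +x,+y) [-0.03 -0.02] z top under tcp 0.0503 (array([510.7, -18.8]), array([185.5, 135.3]), 89.87) ymin/max -0.1115 0.0741 xmin/max 0.4429 0.5782
side 1089 tilt x,y deg (rise along +x,+y) [-0.04  0.03] z top under tcp 0.0512 (array([512.8, -21.2]), array([137.4, 195.6]), 0.05) ymin/max -0.1191 0.0765 xmin/max 0.444 0.5816
pos [ 0.5138 -0.0146  0.1708] rot [ 1.7974e+02 -6.0000e-02  8.9860e+01] t 33.72 F [ 0.5  0.5 -0.1] w 0.0873 g 0.0
turn units -0.003 shift after turn [-3.4  -0.09  4.04]
shift now [-3.4  -0.08  4.04]
```

```bash
python3 -m jog '[[1,0.5,0,-0.5,0],[1,0.9,0,-0.5,0],[1,0.9,0,0,0],[1,0.9,0,0,0],[1,0.9,0,0,0],[1,0.9,0,0,0],[1,0.9,0,0,0],[1,0.9,0,0,0],[1,0.9,0,0,0],[1,0.9,0,0,0],[1,0.5,0,0,0],[1,0,0,0,0]]' >/dev/null
python3 - <<'E'
from vis import *
from cell import read_camera,env
im=[]
for n in("top","side"):
    c=read_camera(n);P,D,o,h=load(c);H,S,V=h[...,0],h[...,1],h[...,2]; X,Y,Z=np.moveaxis(P,-1,0)
    g=(H>60)&(H<90)&(S>90)&(abs(X-.512)<.055)
    for y0,y1 in((-.10,-.08),(-.07,-.04),(0.01,.05),(.055,.072)):
        m=g&(Y>y0)&(Y<y1)&(Z<.09); print(n,y0,m.sum(),np.median(Z[m]).round(4))
    m=(V<60)&(Z>.072)&(Z<.09)&(abs(X-.512)<.06)&(abs(Y+.0145)<.05)
    if m.sum()>10: p=plane(D,o,.080)[m][:,:2]; print("bar",m.sum(),rect(p))
    r=c["color"][150:270,260:400,::-1] if n=="top" else c["color"][130:270,250:410,::-1]
    im.append(cv2.resize(r,(400,350)))
cv2.imwrite("pics/s7.png",np.hstack(im)); o=env.get_obs(); print(o["time_s"],o["force"],o["tool_pos"])
E
```

```text
top -0.1 275 0.0498
top -0.07 347 0.0499
top 0.01 476 0.0497
top 0.055 251 0.0497
bar 102 (array([511.2, -14.1]), array([ 8. , 67.2]), 89.05)
side -0.1 114 0.0513
side -0.07 198 0.0511
side 0.01 186 0.0515
side 0.055 102 0.0513
bar 80 (array([511.1, -23. ]), array([68. , 20.8]), 0.06)
34.8167 [-0.10951556 -1.14770827  0.05296922] [0.51234264 0.16698263 0.18786849]
```

View pics/s7.png

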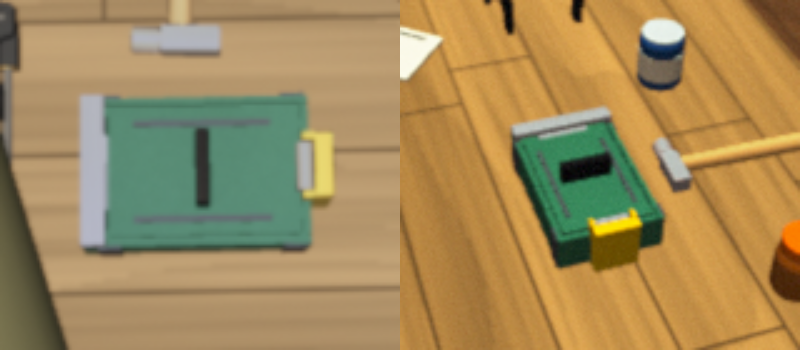

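The lid lies flush in the rim, with its top at z of about 0.050 from end to end. The roller (305,165) sits over its edge and the bar is central. I'll hand it in.

```bash
python3 -c "
from cell import env; print(env.sign_off())"
```

```text
the job is handed in; nothing more can be done
None
```

The job is handed in: the spanner lies in the case, the lid is snapped in flush under the keeper and roller, and the tin, jar and hammer were not touched; sign-off returned no verdict.

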